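# Feed one agar dish to the light pad

### The arm

A 6-joint arm with a two-finger parallel gripper is mounted at the origin on a cart in front of the work surface, level with it; the furniture and walls round the work are solid. World frame = base frame: x ahead of the robot, y to its left, z up, the work surface at z = 0. Lengths are in m, angles in rad, forces in N, time in s.
With the tool pointing down it reaches from about 0.425 to 0.95 m from the base axis. Payload 3.5 kg.
Tool frame: the origin (TCP) lies midway between the tips of the shut fingers; the grasp point (between the pads) lies 19 mm behind it; z points along the fingers, y is the line along which they close (so a half turn about z gives the same grasp; the last joint's range is limited). The gripper opens to 85 mm and grips with 20 to 120 N. Pads are 22 mm wide; open, the fingers measure 114 mm over their backs; the gripper's body (76 mm by 85 mm) begins 54 mm behind the grasp point. The pads swing forward as they close: fully open they stand 13 mm farther back than shut.
Start: joints at [1.131, 0.286, 1.577, -0, 1.279, -0.15], TCP at [0.193, 0.647, 0.231] pointing down, gripper open.
Joint ranges: [-2.77, 2.77], [-0.9, 2.22], [0.21, 2.48], [-1.53, 4.67], [0.24, 2.81], [-2.84, 2.84]. Speed limits (rad/s): [2.79, 2.79, 3.14, 3.14, 3.14, 3.14].

### API

Orientations are given as a unit quaternion [w, x, y, z].
In Python, from workcell import arm gives the robot as it stands.
- The arm moves only by the tool step_arm, never from a script. Its argument "series" is a list of rows, each an object with "slide": the shift along the tool's x, y, z each as a share of 25 mm, from -1 to 1, a list of three; "dr": the turn, a rotation vector about the tool's x, y, z each as a share of 0.15 rad, from -1 to 1, a list of three; "claw": the opening, from 0 (shut) to 1 (fully open). A call has exactly 8 rows; each row shifts and turns the commanded pose from where the row before left it, along the tool's axes as they then stand; what a row does not reach is not made up. A row lasts 1/10 s, in which the tool goes at most 50 mm and 8.59 degrees, less where a joint would pass 70% of its speed; a pose out of reach is approached as far as the arm can. A call with a number of a shift or a turn outside -1 to 1 is refused whole. A call with a gripper value outside its range is refused whole. The fingers move at their own pace and stop on an object; "force" is the grip in N (left out, the last holds). Time passes only in rows, so rows that do not move let the fingers close, or fill a call up. It gives the time, the measured TCP pose, the force, the opening and the grip force at its end, in the units of the state.
- arm.get_obs(): the state, without advancing time (a new reading comes with each control period).
- arm.camera(name): name is "scene" or "top" or "wrist"; returns the picture (480x640x3 uint8, red, green, blue); there is no depth.
- arm.camera_params(name): a dict with "fx", "fy", "cx", "cy" (pixels), "cam_to_world" (4x4, takes a point from camera to world coordinates). Camera axes: x right, y down, z forward; pixel columns grow to the right and rows downward; lengths in m; the calibration is good to about 2 mm. The wrist camera is an equidistant fisheye: a pixel r from the principal point sees the ray r / f radians off the axis. A picture is of the moment at which its call begins: read the wrist's pose just before it. camera_params takes no time and is no camera call; for the wrist camera it gives the pose at the moment of the call.
- arm.job_done(): hands the job in; it is judged then, once.
The state is a dict: "clock": time; "qpos": joint angles; "qd": joint speeds; "effort": joint torques, N m; "position": TCP position; "tool_rot": TCP orientation; "ft_force": force on the tool from outside, world axes, zero at the start; "torque": the same for the moment, N m; "opening": opening from 0.0 (shut) to 1.0 (fully open); "grip_force": force on a finger pad.
Only numpy, scipy, OpenCV 4.12 (cv2) and the standard library are available. Lean on these libraries where they do the work, as an engineer would, in place of code of your own. Each camera call takes 0.05 s, during which the arm holds its last target. There are 200 camera calls.

### The job

Press the red plunger of the dish dispenser all the way down once and let it spring back, so that exactly one agar dish comes out of the outlet. Then push that dish sideways with the fingers until it lies flat and wholly on the glowing white pad beside the outlet, ready to be counted. Do not pick up any dish, keep the others in the magazine, and leave the marker, timer and tape where they are.

Things in the scene. Friction and masses are not known exactly. Their poses are not given: they have to be found in the camera images.
- dispenser: fixed gravity-fed dish dispenser, 206 x 64 mm. Origin on the worktop below the magazine axis; -x points out of the outlet, towards the robot. Along its x (mm): -84 to -26 delivery deck, -26 to 28 magazine, 29 to 123 gear housing (top 77 above the worktop). Pressing the plunger geared 1:1.5 drives a blue blade along -x that strips out the lowest dish; as it returns the stack drops by one
- outlet (a point): point on the open delivery deck (8 mm above the worktop) where a full stroke leaves the centre of the fed dish: dispenser x -50, y 0 mm (up to 9 mm further from the magazine if pressed fast). The deck is flat, 64 mm wide (y +-32) and open at both sides; a stop bar 8 mm higher than the deck closes its front at x -79
- magazine_top (a point): middle of the steel hoop on top of the magazine, about 89 mm above the worktop, dispenser x 0, y 0. Four steel rods carry it round the stack, 54 mm across in all; below them a white gate plate, top 28 mm above the worktop, ends at dispenser x -26 mm
- plunger (a joint): travel of the red plunger in m: 0 up at rest, 0.036 fully down at its hard stop; it moves straight down. Resistance about 1.5 N at the top and 4.5 N at the bottom, plus damping (about 1 N at 50 mm/s). It springs back by itself when let go, in about half a second
- plunger_top (a point): middle of the top of the plunger's round red cap, 36 mm across, 132 mm above the worktop at rest; on the dispenser at x +78, y 0 mm. It moves with the plunger
- dish_1: the lowest dish of the stack at the start, the one that comes out. Closed clear-lidded agar dish, 39 mm across, 11 mm high, 11 to 20 g; it slides easily on the deck and the pads. Origin at the centre of its underside, z up; in the magazine it stands at 8 mm above the worktop. Its yaw has no meaning
- dish_2: second dish from below, same kind; drops to the bottom of the magazine after the stroke and must stay there
- dish_3: third dish from below, same kind; stays in the magazine
- dish_4: top dish of the stack, same kind; stays in the magazine
- light_pad: fixed glowing white viewing pad in a grey frame, 70 x 70 mm, 6 mm high (2 mm lower than the delivery deck, with a 3 mm gap between them). Origin at the centre of its underside, axes parallel to the dispenser's. It lies beside the delivery deck, its centre 70 mm from the deck's middle line, on the left or the right; the black pad is on the other side
- dark_pad: fixed black viewing pad, same size as the white one, on the other side of the delivery deck; not used now
- marker_1: loose blue-capped marker pen, 13 x 130 x 14 mm, lying to the right; bystander. Origin at the middle of its underside
- timer: loose white lab timer, 58 x 72 x 21 mm, lying to the right; bystander. Origin at the centre of its underside
- tape_roll: loose roll of green tape, 77 mm across, 19 mm high, lying at the back left; bystander. Origin at the centre of its underside
Mind the look-alikes: they are no part of the job. What is shaped like the dish_4 but yellow is not meant.

How it is judged:
On the way, in this order (a step that is already met when the one before it is completed fails the run):
1. the plunger is pressed fully down (value of joint plunger above 0.033 m), for 0.05 s.
2. the plunger is back up, one dish lies on the delivery deck clear of the magazine, and the next has dropped into its place (value of joint plunger below 0.003 m and x of dish_1 in the frame of dispenser below -0.042 m and z of dish_2 in the frame of dispenser below 0.011 m), for 0.1 s.
At the end, for the whole second after the job is handed in: the dish that came out lies flat and still, its whole 39 mm within the 70 mm white pad (centre within 15.5 mm of the pad's centre along each side); the plunger is up; the three other dishes are stacked in the magazine (within 6 mm of its axis), the lowest down on the magazine floor (x of dish_1 in the frame of light_pad between -0.0155 and 0.0155 m and y of dish_1 in the frame of light_pad between -0.0155 and 0.0155 m and z of dish_1 in the frame of light_pad between 0.004 and 0.0075 m and angle between dish_1's own z axis and vertical below 0.06 rad and linear speed of dish_1 below 0.01 m/s and value of joint plunger below 0.003 m and horizontal distance between each of dish_2, dish_3, dish_4 and dispenser below 0.006 m and z of dish_2 in the frame of dispenser below 0.011 m and z of dish_3 in the frame of dispenser below 0.022 m and z of dish_4 in the frame of dispenser below 0.033 m); the robot touches nothing.
It fails at once if a second dish is pushed or taken out of the magazine (horizontal distance between any of dish_2, dish_3, dish_4 and dispenser above 0.012 m).
It fails at once if a dish is lifted (the fed dish more than 12 mm above the deck, another more than 12 mm above where it stood) (height (world z) of dish_1 above 0.02 m or height (world z) of dish_2 above 0.031 m or height (world z) of dish_3 above 0.042 m or height (world z) of dish_4 above 0.053 m).
It fails at once if the marker, timer or tape is moved by more than 25 mm (distance of any of marker_1, timer, tape_roll from where it was at the start of the episode above 0.025 m).
It also fails if it takes over 53 s, if anything falls off the work surface, if the arm or the gripper's body presses on something with over 40 N, if the wrist force passes 120 N, or if a joint passes its speed limit or range.

## Working session

There is one attempt and no reset: what is moved stays moved. The work goes in short steps, Python scripts to look and compute and a tool call to move; the robot and the scene stay as the last step left them, time stands still between calls to the robot, and variables do not carry over. Pictures are saved under pics/ and viewed, at most 10 in all, crops included, and the job is handed in when it is done.

Besides the shell and the picture viewer there is one more tool, called after ">>>" as name(argument=value, ...) on one line, values as JSON. step_arm: Moves the arm, as the interface text tells. Shift numbers are shares of 25 mm and turn numbers shares of 0.15 rad, none past 1 either way. Its arguments: {"type":"object","properties":{"series":{"type":"array"},"force":{"type":"number"}},"required":["series"]}

```bash
mkdir -p pics
python3 - <<'E'
from workcell import arm
import cv2,numpy as np
o=arm.get_obs();print(o['clock'],o['position'],o['tool_rot'])
for n in ['top','scene']:
    cv2.imwrite(f'pics/{n}0.png',arm.camera(n)[:,:,::-1])
    p=arm.camera_params(n);print(n,p['fx'],p['cx'],p['cy'],np.round(p['cam_to_world'],3).tolist())
E
```

```text
0.0 [0.19256435 0.64626214 0.22994637] [-3.46494058e-04  1.44386599e-01  9.89520659e-01 -1.12034637e-03]
top 589.5201147777556 317.4154742105435 232.04333707570052 [[0.004, -0.995, 0.103, 0.458], [-1.0, -0.003, 0.007, -0.197], [-0.007, -0.103, -0.995, 1.194], [0.0, 0.0, 0.0, 1.0]]
scene 583.6646150974582 326.8482699879554 237.46865925197528 [[-0.91, -0.24, 0.337, 0.194], [-0.414, 0.505, -0.757, 0.649], [0.011, -0.829, -0.559, 0.72], [0.0, 0.0, 0.0, 1.0]]
```

View pics/top0.png

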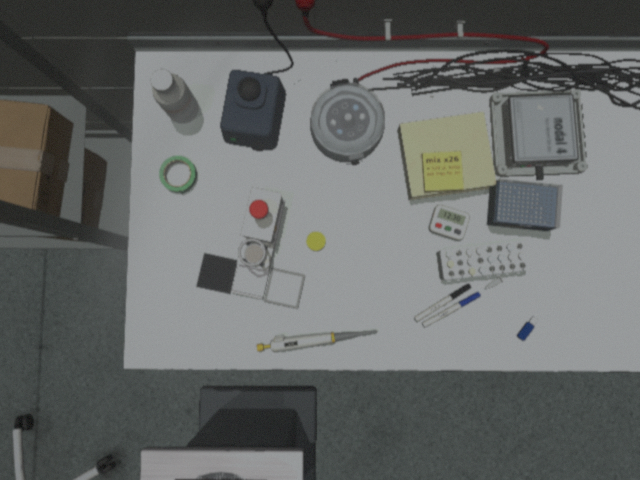

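View pics/scene0.png

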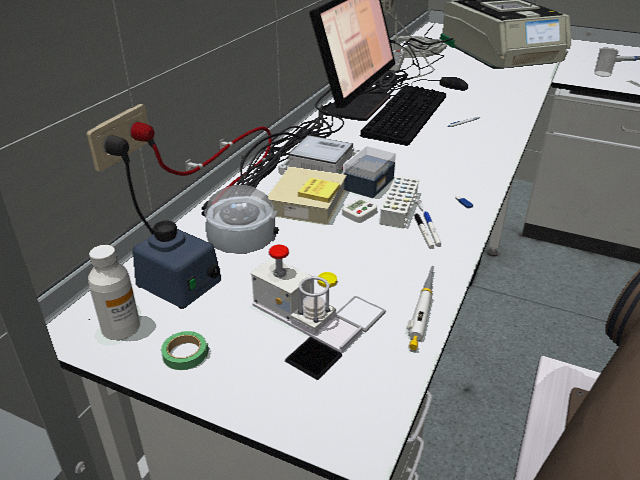

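The top view shows the red cap at about (259,209), the magazine hoop at (255,253), the black pad at (217,273) and the white pad, which is on the right, at (284,288). The scene view agrees: the white pad is on the robot's right. Next I measure these.

```bash
cat > h.py <<'E'
import numpy as np,cv2
from workcell import arm
def cast(p,uv,z):
    T=np.array(p['cam_to_world']);d=T[:3,:3]@np.array([(uv[0]-p['cx'])/p['fx'],(uv[1]-p['cy'])/p['fy'],1])
    return T[:3,3]+d*(z-T[2,3])/d[2]
def blob(m,roi):
    x0,y0,x1,y1=roi;k=np.zeros(m.shape,np.uint8);k[y0:y1,x0:x1]=m[y0:y1,x0:x1]
    c=max(cv2.findContours(k,cv2.RETR_EXTERNAL,cv2.CHAIN_APPROX_NONE)[0],key=cv2.contourArea)
    return c
E
python3 - <<'E'
from h import *
for n,rr,rb in [('top',(240,190,280,225),(190,245,240,300)),('scene',(260,235,300,262),(270,325,350,385))]:
    im=cv2.imread(f'pics/{n}0.png').astype(int);p=arm.camera_params(n)
    b,g,r=im[...,0],im[...,1],im[...,2]
    red=((r>120)&(r>2*g)).astype(np.uint8);c=blob(red,rr);e=cv2.fitEllipse(c)
    print(n,'cap',e,cast(p,e[0],.132))
    dk=(im.max(2)<70).astype(np.uint8);c=blob(dk,rb);R=cv2.minAreaRect(c);
    q=cv2.boxPoints(R) if n=='top' else cv2.approxPolyDP(c,6,True)[:,0]
    w=np.array([cast(p,v,.006) for v in q]);print('dark',w[:,:2].round(4).tolist(),w.mean(0),np.linalg.norm(np.diff(w,axis=0),axis=1))
im=cv2.imread('pics/top0.png');cv2.imwrite('pics/c.png',cv2.resize(im[185:315,185:325],None,fx=5,fy=4.5,interpolation=2))
im=cv2.imread('pics/scene0.png');
cv2.imwrite('pics/c2.png',cv2.resize(im[235:385,240:400],None,fx=4.5,fy=4,interpolation=2))
E
```

```text
top cap ((258.1907958984375, 208.89137268066406), (15.932615280151367, 16.31690216064453), 43.75998306274414) [ 0.60974656 -0.08110296  0.132     ]
dark [[0.4721, 0.0534], [0.536, 0.0412], [0.5222, -0.0244], [0.4585, -0.0119]] [0.49722326 0.01455988 0.006     ] [0.06500286 0.0670494  0.06489542]
scene cap ((278.26513671875, 250.2889404296875), (11.154765129089355, 18.439687728881836), 87.12533569335938) [ 0.60854581 -0.07367731  0.132     ]
dark [[0.5227, -0.0217], [0.5366, 0.0452], [0.4691, 0.0596], [0.4575, -0.007]] [0.49646691 0.01902839 0.006     ] [0.06831896 0.06902064 0.06764806]
```

View pics/c.png

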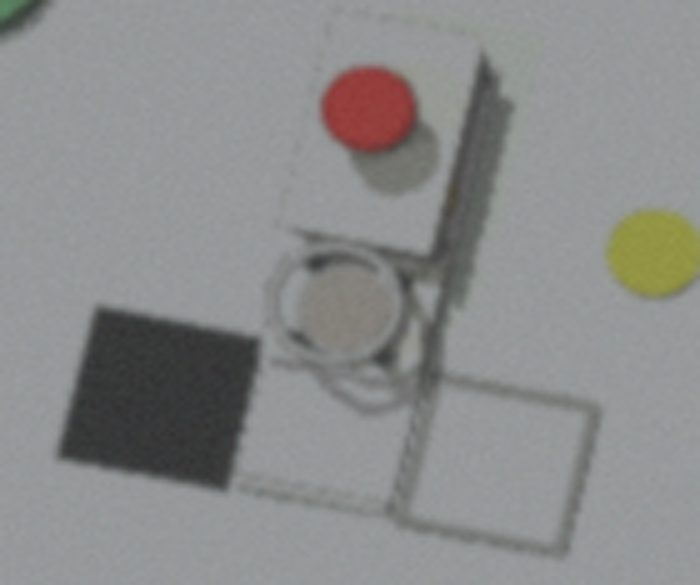

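The two views agree to about 4–7 mm: dispenser yaw about -0.195, plunger near (0.609,-0.077), outlet (0.483,-0.052) and white pad near (0.470,-0.121). I turn the tool y axis onto the dispenser's x and move over.

>>> step_arm(series=[{"slide": [0,0,0],"dr": [0,0,0.98],"claw": 0},{"slide": [0,0,0],"dr": [0,0,0.98],"claw": 0},{"slide": [0,0,0],"dr": [0,0,0.98],"claw": 0},{"slide": [0,0,0],"dr": [0,0,0.98],"claw": 0},{"slide": [0,0,0],"dr": [0,0,0.98],"claw": 0},{"slide": [0,0,0],"dr": [0,0,0.98],"claw": 0},{"slide": [0,0,0],"dr": [0,0,0.98],"claw": 0},{"slide": [0,0,0],"dr": [0,0,0.98],"claw": 0}])

```text
clock: 0.9
position: [0.1927, 0.6465, 0.2305]
tool_rot: [0.0, 0.671, 0.741, -0.001]
ft_force: [-0.6, -0.7, 0.5]
opening: 0.001
grip_force: 0.0
```

>>> step_arm(series=[{"slide": [0,0,0],"dr": [0,0,0.98],"claw": 0},{"slide": [0,0,0],"dr": [0,0,0.98],"claw": 0},{"slide": [-1,0.87,0],"dr": [0,0,0],"claw": 0},{"slide": [-1,0.87,0],"dr": [0,0,0],"claw": 0},{"slide": [-1,0.87,0],"dr": [0,0,0],"claw": 0},{"slide": [-1,0.87,0],"dr": [0,0,0],"claw": 0},{"slide": [-1,0.87,0],"dr": [0,0,0],"claw": 0},{"slide": [-1,0.87,0],"dr": [0,0,0],"claw": 0}])

```text
clock: 1.7
position: [0.2931, 0.4735, 0.2307]
tool_rot: [0.0, 0.771, 0.637, -0.001]
ft_force: [1.3, -0.4, 0.4]
opening: -0.003
grip_force: 0.0
```

>>> step_arm(series=[{"slide": [-1,0.87,0],"dr": [0,0,0],"claw": 0},{"slide": [-1,0.87,0],"dr": [0,0,0],"claw": 0},{"slide": [-1,0.87,0],"dr": [0,0,0],"claw": 0},{"slide": [-1,0.87,0],"dr": [0,0,0],"claw": 0},{"slide": [-1,0.87,0],"dr": [0,0,0],"claw": 0},{"slide": [-1,0.87,0],"dr": [0,0,0],"claw": 0},{"slide": [-1,0.87,0],"dr": [0,0,0],"claw": 0},{"slide": [-1,0.87,0],"dr": [0,0,0],"claw": 0}])

```text
clock: 2.5
position: [0.4263, 0.2446, 0.2309]
tool_rot: [-0.0, 0.771, 0.637, -0.0]
ft_force: [0.5, 0.7, 0.2]
opening: 0.002
grip_force: 0.0
```

>>> step_arm(series=[{"slide": [-1,0.87,0],"dr": [0,0,0],"claw": 0},{"slide": [-1,0.87,0],"dr": [0,0,0],"claw": 0},{"slide": [-1,0.87,0],"dr": [0,0,0],"claw": 0},{"slide": [-1,0.87,0],"dr": [0,0,0],"claw": 0},{"slide": [-1,0.87,0],"dr": [0,0,0],"claw": 0},{"slide": [-1,0.87,0],"dr": [0,0,0],"claw": 0},{"slide": [0,0,0],"dr": [0,0,0],"claw": 0},{"slide": [0,0,0],"dr": [0,0,0],"claw": 0}])

```text
clock: 3.3
position: [0.5259, 0.0737, 0.2307]
tool_rot: [-0.001, 0.771, 0.637, -0.0]
ft_force: [-1.1, 0.3, -0.3]
opening: -0.003
grip_force: 0.0
```

Run:
```python
from workcell import arm
import cv2,numpy as np,json
o=arm.get_obs();print(o['clock'],o['position'],o['tool_rot'],o['qpos'],o['opening'])
p=arm.camera_params('wrist');print({k:(np.round(v,4).tolist()) for k,v in p.items() if k!='name'})
cv2.imwrite('pics/w0.png',arm.camera('wrist')[:,:,::-1])
json.dump({k:np.array(v).tolist() for k,v in p.items()},open('w0.json','w'))
```

```text
3.3 [0.52588256 0.07366538 0.23068561] [-6.93990951e-04  7.71177448e-01  6.36619723e-01 -4.35633263e-04] [-5.22086596e-02 -3.14848277e-02  1.92871691e+00  4.57780973e-04
  1.24594091e+00  1.38226605e-01] -0.0029773176365581184
{'fx': 371.6483, 'fy': 371.6483, 'cx': 326.0504, 'cy': 241.9819, 'cam_to_world': [[0.9819, -0.1819, -0.0534, 0.5404], [-0.1896, -0.9436, -0.2713, 0.1419], [-0.001, 0.2765, -0.961, 0.3716], [0.0, 0.0, 0.0, 1.0]]}
```

View pics/w0.png

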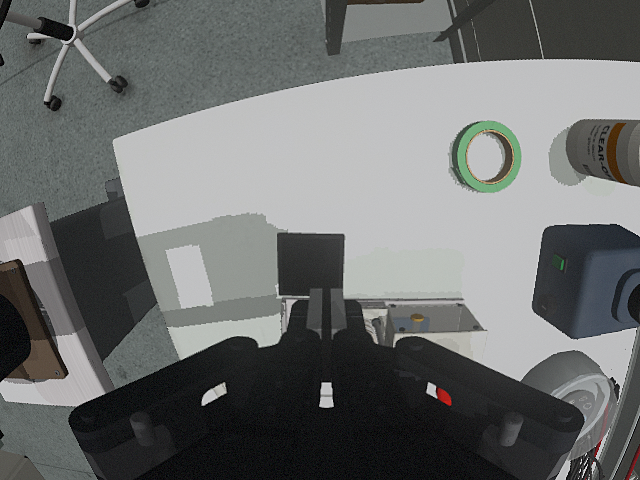

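The wrist view shows the black pad at (277..344, 233..297) square to the image, so the yaw is right. The plunger is hidden behind the hand, apart from red at (443,397). I locate the dark pad corners precisely.

```bash
cat >> h.py <<'E'
def castw(p,uv,z):
    T=np.array(p['cam_to_world']);d=np.array([uv[0]-p['cx'],uv[1]-p['cy']]);r=np.hypot(*d);t=r/p['fx']
    v=T[:3,:3]@np.array([*(d/r*np.sin(t)),np.cos(t)]);return T[:3,3]+v*(z-T[2,3])/v[2]
E
python3 - <<'E'
from h import *
import json
p=json.load(open('w0.json'));im=cv2.imread('pics/w0.png')
c=blob((im.max(2)<75).astype(np.uint8),(265,222,356,287))
q=c[:,0];l,t,r=q[:,0].min(),q[:,1].min(),q[:,0].max();print(l,t,r)
A=castw(p,(l,t),.006);B=castw(p,(r+1,t),.006);C=castw(p,(277,297.5),.006);D=castw(p,(344,297.5),.006)
print(A,B,C,D,[np.linalg.norm(a-b) for a,b in((A,B),(A,C),(B,D))],np.arctan2(*(B-A)[1::-1]))
pt=arm.camera_params('top')
print('hoop',cast(pt,(253,253.4),.089),'light',[cast(pt,(185+u/5,185+v/4.5),.006)[:2].round(4).tolist() for u,v in((437,377),(600,405),(565,552),(400,520))])
E
```

```text
277 233 343
[0.47266463 0.0576078  0.006     ] [0.5398527  0.04460452 0.006     ] [ 0.45598502 -0.01273698  0.006     ] [ 0.52731508 -0.02613588  0.006     ] [np.float64(0.06843480914062963), np.float64(0.07229521138402727), np.float64(0.07184285635169223)] -0.19117206400064607
hoop [ 0.53141319 -0.06787927  0.089     ] light [[0.506, -0.0978], [0.4938, -0.1636], [0.4285, -0.15], [0.4424, -0.0837]]
```

>>> step_arm(series=[{"slide": [-0.88,0.735,0],"dr": [0,0,0],"claw": 0},{"slide": [-0.88,0.735,0],"dr": [0,0,0],"claw": 0},{"slide": [-0.88,0.735,0],"dr": [0,0,0],"claw": 0},{"slide": [-0.88,0.735,0],"dr": [0,0,0],"claw": 0},{"slide": [-0.88,0.735,0],"dr": [0,0,0],"claw": 0},{"slide": [-0.88,0.735,0],"dr": [0,0,0],"claw": 0},{"slide": [0,0,1],"dr": [0,0,0],"claw": 0},{"slide": [0,0,1],"dr": [0,0,0],"claw": 0}])

```text
clock: 4.15
position: [0.6104, -0.0758, 0.1817]
tool_rot: [0.001, 0.771, 0.637, 0.001]
ft_force: [-0.3, 0.5, -0.8]
opening: 0.003
grip_force: 0.0
```

>>> step_arm(series=[{"slide": [0,0,0.8],"dr": [0,0,0],"claw": 0},{"slide": [0,0,0.8],"dr": [0,0,0],"claw": 0},{"slide": [0,0,0.2],"dr": [0,0,0],"claw": 0},{"slide": [0,0,0.1],"dr": [0,0,0],"claw": 0},{"slide": [0,0,0.1],"dr": [0,0,0],"claw": 0},{"slide": [0,0,0.1],"dr": [0,0,0],"claw": 0},{"slide": [0,0,0.1],"dr": [0,0,0],"claw": 0},{"slide": [0,0,0],"dr": [0,0,0],"claw": 0}])

```text
clock: 4.95
position: [0.6104, -0.0762, 0.1272]
tool_rot: [0.001, 0.771, 0.637, 0.001]
ft_force: [1.0, 0.3, 1.9]
opening: -0.002
grip_force: 0.9
```

Run:
```python
from workcell import arm
import cv2
cv2.imwrite('pics/s1.png',cv2.resize(arm.camera('scene')[200:400,220:420,::-1],None,fx=3,fy=3))
```

```text
(no output)
```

View pics/s1.png

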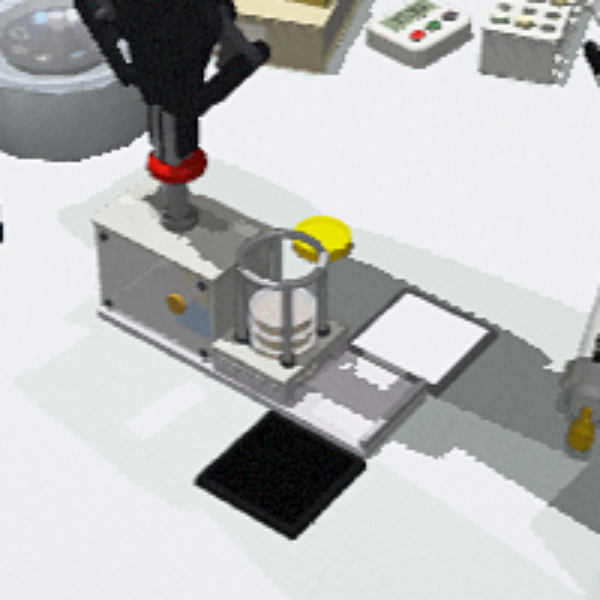

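The shut fingertips sit in the middle of the red cap, at (175,160) in the crop, and the stack and deck are as expected. I press slowly.

>>> step_arm(series=[{"slide": [0,0,0.1],"dr": [0,0,0],"claw": 0},{"slide": [0,0,0.1],"dr": [0,0,0],"claw": 0},{"slide": [0,0,0.1],"dr": [0,0,0],"claw": 0},{"slide": [0,0,0.1],"dr": [0,0,0],"claw": 0},{"slide": [0,0,0.1],"dr": [0,0,0],"claw": 0},{"slide": [0,0,0.1],"dr": [0,0,0],"claw": 0},{"slide": [0,0,0.1],"dr": [0,0,0],"claw": 0},{"slide": [0,0,0.1],"dr": [0,0,0],"claw": 0}])

```text
clock: 5.8
position: [0.6102, -0.0765, 0.1065]
tool_rot: [0.001, 0.771, 0.637, 0.0]
ft_force: [2.9, 0.8, 3.6]
opening: 0.001
grip_force: 2.1
```

>>> step_arm(series=[{"slide": [0,0,0.1],"dr": [0,0,0],"claw": 0},{"slide": [0,0,0.1],"dr": [0,0,0],"claw": 0},{"slide": [0,0,0.1],"dr": [0,0,0],"claw": 0},{"slide": [0,0,0.1],"dr": [0,0,0],"claw": 0},{"slide": [0,0,0.06],"dr": [0,0,0],"claw": 0},{"slide": [0,0,0.04],"dr": [0,0,0],"claw": 0},{"slide": [0,0,0],"dr": [0,0,0],"claw": 0},{"slide": [0,0,0],"dr": [0,0,0],"claw": 0}])

```text
clock: 6.6
position: [0.6101, -0.0765, 0.096]
tool_rot: [0.0, 0.771, 0.637, 0.0]
ft_force: [-0.5, 1.6, 11.7]
opening: -0.002
grip_force: 6.2
```

The force jumped to 11.7 N at z 0.096, so the plunger is at its hard stop. I let it up.

>>> step_arm(series=[{"slide": [0,0,-0.2],"dr": [0,0,0],"claw": 0},{"slide": [0,0,-0.3],"dr": [0,0,0],"claw": 0},{"slide": [0,0,-0.3],"dr": [0,0,0],"claw": 0},{"slide": [0,0,-0.5],"dr": [0,0,0],"claw": 0},{"slide": [0,0,-0.8],"dr": [0,0,0],"claw": 0},{"slide": [0,0,-1],"dr": [0,0,0],"claw": 0},{"slide": [0,0,-1],"dr": [0,0,0],"claw": 0},{"slide": [0,0,0],"dr": [0,0,0],"claw": 0}])

```text
clock: 7.4
position: [0.6111, -0.0769, 0.2006]
tool_rot: [0.003, 0.771, 0.637, 0.001]
ft_force: [1.6, -0.6, 0.3]
opening: -0.001
grip_force: 0.0
```

Run:
```python
from workcell import arm
import cv2
print(arm.get_obs()['position'])
a=arm.camera('scene');b=arm.camera('top')
cv2.imwrite('pics/s2f.png',a[:,:,::-1]);cv2.imwrite('pics/t2f.png',b[:,:,::-1])
import numpy as np
f=lambda im:cv2.resize(im[:,:,::-1],(400,400),interpolation=2)
cv2.imwrite('pics/m2.png',np.hstack([f(a[235:375,245:385]),f(b[210:310,200:300])]))
```

```text
[ 0.61111221 -0.07688701  0.20062547]
```

View pics/m2.png

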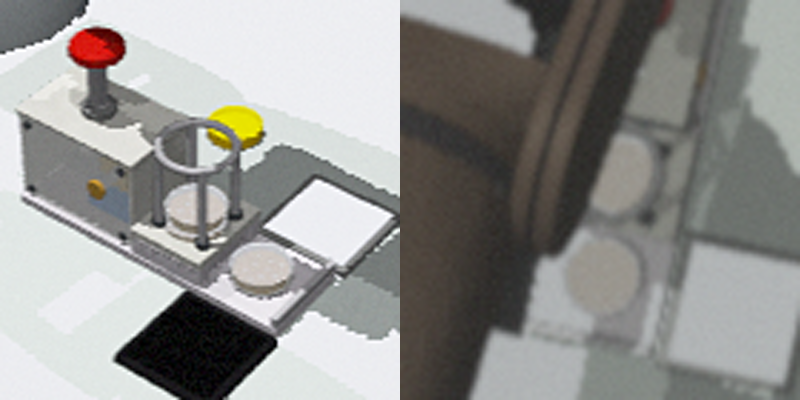

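The dish is out on the deck: scene crop (262,263), top crop (603,275). The plunger is up and the stack has dropped to three. I cast the dish and the white pad.

Run:
```python
from h import *
x=np.array([.9816,-.1908,0]);y=np.array([.1908,.9816,0])
s=arm.camera_params('scene');t=arm.camera_params('top')
O=np.array([.5325,-.0626,0])
for n,P in [('dish top',cast(t,(250.75,278.75),.019)),('dish scene',cast(s,(336.7,327),.019))]+[('pad scene %s'%c,cast(s,(245+.35*c[0],235+.35*c[1]),.006)) for c in((320,176),(399,217),(343,272),(263,230))]:
    print(n,P[:2].round(4),'disp',((P-O)@x).round(4),((P-O)@y).round(4))
```

```text
Traceback (most recent call last):
TypeError: not all arguments converted during string formatting
```

Run:
```python
from h import *
x=np.array([.9816,-.1908,0]);y=np.array([.1908,.9816,0])
s=arm.camera_params('scene');t=arm.camera_params('top')
O=np.array([.5325,-.0626,0])
for n,P in [('dish top',cast(t,(250.75,278.75),.019)),('dish scene',cast(s,(336.7,327),.019))]+[('pad',cast(s,(245+.35*c[0],235+.35*c[1]),.006)) for c in((320,176),(399,217),(343,272),(263,230))]:
    print(n,P[:2].round(4),'disp',((P-O)@x).round(4),((P-O)@y).round(4))
```

```text
dish top [ 0.4855 -0.056 ] disp -0.0474 -0.0025
dish scene [ 0.4853 -0.0518] disp -0.0484 0.0016
pad [ 0.4896 -0.1584] disp -0.0239 -0.1022
pad [ 0.4279 -0.1419] disp -0.0875 -0.0978
pad [ 0.4419 -0.0786] disp -0.0859 -0.033
pad [ 0.5024 -0.0931] disp -0.0237 -0.0356
```

>>> step_arm(series=[{"slide": [0.25,-0.93,0],"dr": [0,0,0],"claw": 0.59},{"slide": [0.25,-0.93,0],"dr": [0,0,0],"claw": 0.59},{"slide": [0.25,-0.93,0],"dr": [0,0,0],"claw": 0.59},{"slide": [0.25,-0.93,0],"dr": [0,0,0],"claw": 0.59},{"slide": [0.25,-0.93,0],"dr": [0,0,0],"claw": 0.59},{"slide": [0.25,-0.93,0],"dr": [0,0,0],"claw": 0.59},{"slide": [0.25,-0.93,0],"dr": [0,0,0],"claw": 0.59},{"slide": [0,0,0],"dr": [0,0,0],"claw": 0.59}])

```text
clock: 8.3
position: [0.4546, -0.0014, 0.1936]
tool_rot: [-0.002, 0.77, 0.638, -0.002]
ft_force: [0.0, -0.6, -0.5]
opening: 0.591
grip_force: 0.0
```

>>> step_arm(series=[{"slide": [0,0,1],"dr": [0,0,0],"claw": 0.59},{"slide": [0,0,1],"dr": [0,0,0],"claw": 0.59},{"slide": [0,0,1],"dr": [0,0,0],"claw": 0.59},{"slide": [0,0,1],"dr": [0,0,0],"claw": 0.59},{"slide": [0,0,1],"dr": [0,0,0],"claw": 0.59},{"slide": [0,0,1],"dr": [0,0,0],"claw": 0.59},{"slide": [0,0,1],"dr": [0,0,0],"claw": 0.59},{"slide": [0,0,0],"dr": [0,0,0],"claw": 0.59}])

```text
clock: 9.1
position: [0.4543, -0.0023, 0.0169]
tool_rot: [-0.004, 0.771, 0.637, -0.003]
ft_force: [-0.2, 0.2, 0.5]
opening: 0.591
grip_force: 0.0
```

Run:
```python
from h import *
o=arm.get_obs();print(o['position'],o['opening'],o['qpos'])
P=np.array(o['position'])-[.5325,-.0626,0];print('disp',P@[.9816,-.1908,0],P@[.1908,.9816,0])
a=arm.camera('scene')
f=lambda im:cv2.resize(im[:,:,::-1],(800,600),interpolation=2)
cv2.imwrite('pics/m3.png',f(a[230:395,230:450]))
```

```text
[ 0.4543385  -0.00227496  0.01690792] 0.5910679313417464 [-2.28854194e-01  1.12930053e-01  2.23028240e+00 -2.41874500e-04
  8.08716488e-01 -3.93532610e-02]
disp -0.0882333424109926 0.04430184597490679
```

View pics/m3.png

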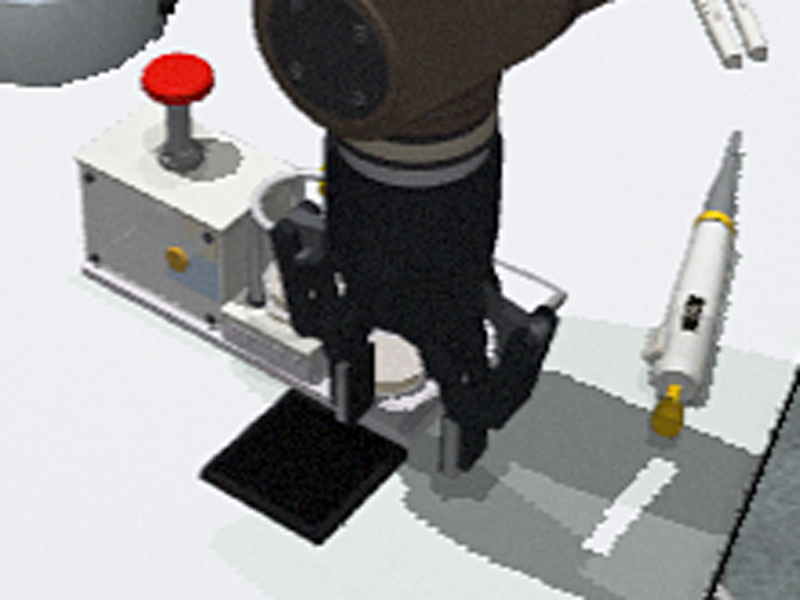

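The gripper is beside the deck over the black pad's edge, with the left fingertip at (350,415). Its knuckles stick out to about (275,225), so before pushing I check whether they clear the hoop.

Run:
```python
from h import *
p=arm.camera_params('scene');T=np.array(p['cam_to_world']);O=np.array([.5325,-.0626,0])
X=np.array([.9816,-.1908,0]);Y=np.array([.1908,.9816,0])
for nm,(u,v) in dict(knuckleTop=(278,222),knuckleL=(292,325),knTopR=(320,212),fingTipL=(333,412),fingTipR=(362,422),fingTopR=(372,345),rfingL=(443,470),rknuck=(553,312)).items():
  for yd in (.044,.055):
    d=T[:3,:3]@np.array([(230+u*.275-p['cx'])/p['fx'],(230+v*.275-p['cy'])/p['fy'],1])
    k=(yd-(T[:3,3]-O)@Y)/(d@Y);P=T[:3,3]+k*d-O
    print(nm,yd,'x %.4f z %.4f'%(P@X,P[2]))
```

```text
knuckleTop 0.044 x -0.0151 z 0.1117
knuckleTop 0.055 x -0.0235 z 0.1231
knuckleL 0.044 x -0.0226 z 0.0539
knuckleL 0.055 x -0.0309 z 0.0663
knTopR 0.044 x -0.0384 z 0.1287
knTopR 0.055 x -0.0465 z 0.1397
fingTipL 0.044 x -0.0464 z 0.0121
fingTipL 0.055 x -0.0543 z 0.0253
fingTipR 0.044 x -0.0631 z 0.0152
fingTipR 0.055 x -0.0706 z 0.0284
fingTopR 0.044 x -0.0677 z 0.0658
fingTopR 0.055 x -0.0752 z 0.0780
rfingL 0.044 x -0.1084 z 0.0113
rfingL 0.055 x -0.1151 z 0.0245
rknuck 0.044 x -0.1577 z 0.1328
rknuck 0.055 x -0.1634 z 0.1438
```

The knuckles would graze the hoop, so I lean the hand 0.2 rad away from the magazine, partly close the fingers, and set the tip low beside the dish.

>>> step_arm(series=[{"slide": [0,0,-0.4],"dr": [0,0,0],"claw": 0.45},{"slide": [0,0,0],"dr": [-0.67,0,0],"claw": 0.45},{"slide": [0,0,0],"dr": [-0.67,0,0],"claw": 0.45},{"slide": [0,0.1,0.2],"dr": [0,0,0],"claw": 0.45},{"slide": [0,0.1,0.2],"dr": [0,0,0],"claw": 0.45},{"slide": [0,0.1,0.2],"dr": [0,0,0],"claw": 0.45},{"slide": [0,0,0.15],"dr": [0,0,0],"claw": 0.45},{"slide": [0,0,0],"dr": [0,0,0],"claw": 0.45}])

```text
clock: 9.95
position: [0.4693, -0.005, 0.0139]
tool_rot: [0.077, 0.767, 0.634, 0.063]
ft_force: [-0.6, -0.5, -0.5]
opening: 0.451
grip_force: 0.0
```

```bash
cat >> h.py <<'E'
def st():
    o=arm.get_obs();P=np.array(o['position'])-[.5325,-.0626,0]
    print(o['clock'],'disp',(P@[.9816,-.1908,0]).round(4),(P@[.1908,.9816,0]).round(4),P[2].round(4),o['qpos'].round(3),o['ft_force'],o['opening'])
E
python3 - <<'E'
from h import *
st()
a=arm.camera('scene')
f=lambda im:cv2.resize(im[:,:,::-1],(800,600),interpolation=2)
cv2.imwrite('pics/m4.png',f(a[265:385,270:430]))
E
```

```text
9.95 disp -0.0731 0.0444 0.0139 [-0.232  0.054  2.316  0.016  0.573 -0.055] [-0.56409029 -0.45882207 -0.47779907] 0.4512476038809084
```

View pics/m4.png

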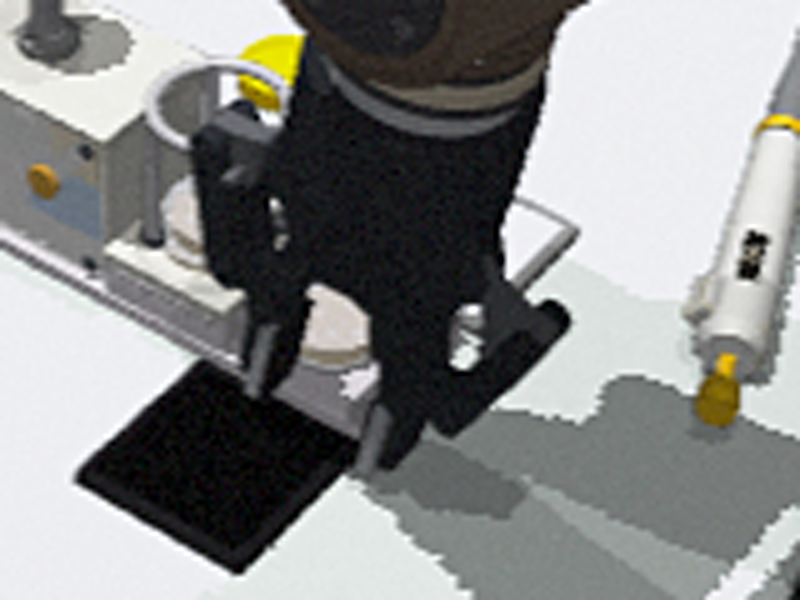

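The hand leans away from the magazine, with the fingertip at about (260,390) in front of the dish at (335,330). I measure the knuckle and tip again.

Run:
```python
from h import *
p=arm.camera_params('scene');T=np.array(p['cam_to_world']);O=np.array([.5325,-.0626,0])
X=np.array([.9816,-.1908,0]);Y=np.array([.1908,.9816,0])
for nm,(u,v) in dict(knTop=(195,135),knMid=(203,200),knLow=(210,275),tipL=(246,392),tipR=(288,395),tip2L=(358,470),tip2R=(395,468)).items():
  for yd in (.035,.055):
    d=T[:3,:3]@np.array([(270+u*.2-p['cx'])/p['fx'],(265+v*.2-p['cy'])/p['fy'],1])
    k=(yd-(T[:3,3]-O)@Y)/(d@Y);P=T[:3,3]+k*d-O
    print(nm,yd,'x %.4f z %.4f'%(P@X,P[2]))
```

```text
knTop 0.035 x -0.0135 z 0.1030
knTop 0.055 x -0.0286 z 0.1236
knMid 0.035 x -0.0166 z 0.0764
knMid 0.055 x -0.0317 z 0.0979
knLow 0.035 x -0.0195 z 0.0442
knLow 0.055 x -0.0344 z 0.0668
tipL 0.035 x -0.0349 z -0.0019
tipL 0.055 x -0.0494 z 0.0222
tipR 0.035 x -0.0527 z 0.0069
tipR 0.055 x -0.0666 z 0.0307
tip2L 0.035 x -0.0824 z -0.0113
tip2L 0.055 x -0.0953 z 0.0131
tip2R 0.035 x -0.0972 z -0.0014
tip2R 0.055 x -0.1096 z 0.0227
```

Run:
```python
from h import *
p=arm.camera_params('scene');O=np.array([.5325,-.0626,0])
X=np.array([.9816,-.1908,0]);Y=np.array([.1908,.9816,0])
for nm,c,z in [('hoopL',(154,148),.087),('hoopR',(242,150),.087),('hoopC',(198,147),.087),('gate corner',(207,268),.028),('gate cornerR',(262,210),.028)]:
    P=cast(p,(245+.35*c[0],235+.35*c[1]),z)-O;print(nm,P@X,P@Y)
```

```text
hoopL 0.02077068729311576 0.018498186818080374
hoopR -0.023086716710514838 -0.011298909163374653
hoopC -2.6751938845273156e-05 0.0020554122273631174
gate corner -0.02959227955539196 0.03300706110867969
gate cornerR -0.026247536009699358 -0.03005677292578866
```

Everything is consistent: the knuckle is at about x -31 and the hoop edge at -27, so it clears. The finger strip spans about -47 to -55 behind the dish centre at -48. I lower the tip and start pushing.

>>> step_arm(series=[{"slide": [0,-0.03,0.15],"dr": [0,0,0],"claw": 0.45},{"slide": [0,-0.03,0.15],"dr": [0,0,0],"claw": 0.45},{"slide": [-0.15,0,0],"dr": [0,0,0],"claw": 0.45},{"slide": [-0.15,0,0],"dr": [0,0,0],"claw": 0.45},{"slide": [-0.15,0,0],"dr": [0,0,0],"claw": 0.45},{"slide": [-0.15,0,0],"dr": [0,0,0],"claw": 0.45},{"slide": [-0.15,0,0],"dr": [0,0,0],"claw": 0.45},{"slide": [0,0,0],"dr": [0,0,0],"claw": 0.45}])

```text
clock: 10.8
position: [0.4655, -0.0238, 0.007]
tool_rot: [0.078, 0.767, 0.634, 0.064]
ft_force: [-0.5, 0.5, 0.2]
opening: 0.448
grip_force: 0.0
```

>>> step_arm(series=[{"slide": [-0.15,0,0],"dr": [0,0,0],"claw": 0.45},{"slide": [-0.15,0,0],"dr": [0,0,0],"claw": 0.45},{"slide": [-0.15,0,0],"dr": [0,0,0],"claw": 0.45},{"slide": [-0.15,0,0],"dr": [0,0,0],"claw": 0.45},{"slide": [-0.15,0,0],"dr": [0,0,0],"claw": 0.45},{"slide": [-0.15,0,0],"dr": [0,0,0],"claw": 0.45},{"slide": [0,0,0],"dr": [0,0,0],"claw": 0.45},{"slide": [0,0,0],"dr": [0,0,0],"claw": 0.45}])

```text
clock: 11.6
position: [0.4612, -0.0455, 0.0068]
tool_rot: [0.077, 0.767, 0.634, 0.064]
ft_force: [-0.6, -0.3, -0.2]
opening: 0.45
grip_force: 0.0
```

Run:
```python
from h import *
st()
a=arm.camera('scene');b=arm.camera('top')
cv2.imwrite('pics/t5f.png',b[:,:,::-1]);cv2.imwrite('pics/s5f.png',a[:,:,::-1])
f=lambda im:cv2.resize(im[:,:,::-1],(400,400),interpolation=2)
cv2.imwrite('pics/m5.png',np.hstack([f(a[265:385,270:390]),f(b[220:310,220:310])]))
```

```text
11.6 disp -0.0733 0.0032 0.0068 [-0.334  0.056  2.332  0.055  0.555 -0.188] [-0.5836571  -0.25951491 -0.17838647] 0.44954481175141403
```

View pics/m5.png

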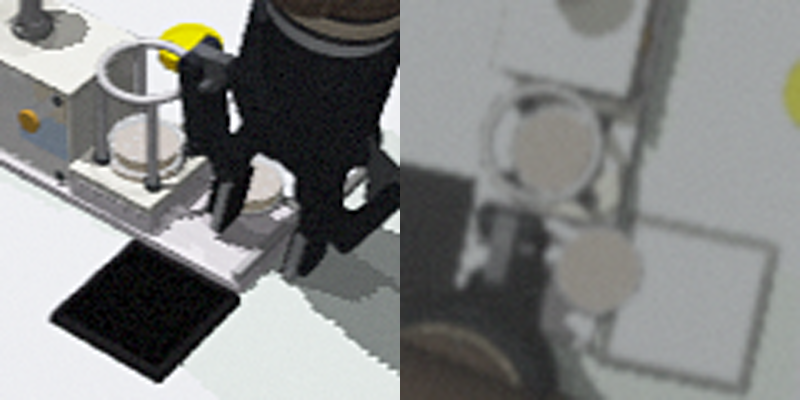

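The dish at top crop (598,268) is moving squarely; the pad centre at (692,300) is about 43 mm ahead and about 4 mm off sideways, within tolerance. The knuckle cleared the hoop. I lower slightly and go on.

>>> step_arm(series=[{"slide": [-0.1,-0.01,0.06],"dr": [0,0,0],"claw": 0.45},{"slide": [-0.15,0,0],"dr": [0,0,0],"claw": 0.45},{"slide": [-0.15,0,0],"dr": [0,0,0],"claw": 0.45},{"slide": [-0.15,0,0],"dr": [0,0,0],"claw": 0.45},{"slide": [-0.15,0,0],"dr": [0,0,0],"claw": 0.45},{"slide": [-0.15,0,0],"dr": [0,0,0],"claw": 0.45},{"slide": [-0.15,0,0],"dr": [0,0,0],"claw": 0.45},{"slide": [0,0,0],"dr": [0,0,0],"claw": 0.45}])

```text
clock: 12.5
position: [0.4566, -0.0705, 0.0053]
tool_rot: [0.077, 0.767, 0.634, 0.064]
ft_force: [0.7, -0.5, 0.2]
opening: 0.45
grip_force: 0.0
```

```bash
cat >> h.py <<'E'
def dish(n):
    b=arm.camera('top')[:,:,::-1];cv2.imwrite(f'pics/{n}.png',b);p=arm.camera_params('top');i=b.astype(int)
    m=((i[...,2]-i[...,0]>8)&(i[...,2]>110)&(i[...,2]-i[...,1]<40)).astype(np.uint8)
    m=cv2.morphologyEx(m,cv2.MORPH_OPEN,np.ones((3,3),np.uint8))
    for c in cv2.findContours(m[215:320,225:325].copy(),0,2,offset=(225,215))[0]:
        if cv2.contourArea(c)>80:
            (u,v),r=cv2.minEnclosingCircle(c);P=cast(p,(u,v),.018)-[.5325,-.0626,0]
            print('blob',round(u,1),round(v,1),round(r,1),cv2.contourArea(c),(P@[.9816,-.1908,0]).round(4),(P@[.1908,.9816,0]).round(4))
E
python3 -c "
from h import *
st();dish('t6')"
```

```text
12.5 disp -0.073 -0.0222 0.0053 [-0.396  0.055  2.336  0.078  0.554 -0.268] [ 0.6661464  -0.45640469  0.24128461] 0.44970078837357386
blob 315.8 240.6 10.5 301.0 0.0525 -0.1146
```

```bash
python3 -c "
import cv2
a=cv2.imread('pics/t5f.png');b=cv2.imread('pics/t6.png')
print(a[280,264],a[290,290],a[268,300],a[253,253]);
h=cv2.blur(b,(3,3));print([h[int(283+ (u-264)*.2),u].tolist() for u in range(256,304,3)])"
```

```text
[128 136 139] [164 164 162] [164 163 160] [132 138 140]
[[92, 92, 90], [53, 53, 52], [49, 49, 48], [69, 70, 69], [123, 127, 127], [129, 136, 138], [130, 137, 139], [130, 137, 140], [130, 137, 140], [139, 142, 143], [160, 159, 157], [163, 162, 159], [164, 162, 159], [163, 163, 159], [155, 155, 152], [121, 124, 121]]
```

```bash
sed -i "s/i=b.astype(int)/i=cv2.blur(b,(3,3)).astype(int)/; s/>8)/>4)/" h.py
cat >> h.py <<'E'
def pad():
    # inner white area of the light pad in the first top picture, by its frame corners
    p=arm.camera_params('top');a=cv2.imread('pics/t6.png');return a,p
E
python3 -c "
from h import *
dish('t7')"
```

```text
blob 276.4 281.0 8.4 196.0 -0.0417 -0.0534
blob 254.5 253.6 8.6 193.0 0.0031 0.0006
blob 315.5 240.5 11.0 335.0 0.0526 -0.1139
```

The dish is now at disp (-42,-53); the pad centre is (-52,-72) in the same camera, so it is drifting toward +x. I finish the y push, then correct x by straddling the dish with the open fingers. The hand is clear of the hoop there.

>>> step_arm(series=[{"slide": [-0.12,0,0],"dr": [0,0,0],"claw": 0.45},{"slide": [-0.12,0,0],"dr": [0,0,0],"claw": 0.45},{"slide": [-0.12,0,0],"dr": [0,0,0],"claw": 0.45},{"slide": [-0.12,0,0],"dr": [0,0,0],"claw": 0.45},{"slide": [-0.12,0,0],"dr": [0,0,0],"claw": 0.45},{"slide": [-0.08,0,0],"dr": [0,0,0],"claw": 0.45},{"slide": [0,0,0],"dr": [0,0,0],"claw": 0.45},{"slide": [0,0,0],"dr": [0,0,0],"claw": 0.45}])

```text
clock: 13.4
position: [0.4534, -0.0867, 0.0053]
tool_rot: [0.077, 0.767, 0.634, 0.064]
ft_force: [-0.6, -0.4, -0.9]
opening: 0.457
grip_force: 0.0
```

```bash
python3 -c "
from h import *
st();dish('t8')"
```

```text
13.4 disp -0.0731 -0.0388 0.0053 [-0.437  0.055  2.337  0.093  0.557 -0.321] [-0.59400603 -0.35117894 -0.89460665] 0.45700246341623174
blob 284.0 279.9 8.5 197.5 -0.0367 -0.0679
blob 254.0 253.0 8.6 194.5 0.0042 0.0018
blob 315.5 240.5 11.0 337.0 0.0526 -0.1139
```

The dish is at (-37,-68): y is good but x needs about -14. I back off, lift clear, straighten up and straddle it.

>>> step_arm(series=[{"slide": [0.2,0,0],"dr": [0,0,0],"claw": 0.45},{"slide": [0.2,0,0],"dr": [0,0,0],"claw": 0.45},{"slide": [0,0,-1],"dr": [0,0,0],"claw": 0.45},{"slide": [0,0,-1],"dr": [0,0,0],"claw": 0.45},{"slide": [0,0,-1],"dr": [0,0,0],"claw": 0.45},{"slide": [0,0,-1],"dr": [0,0,0],"claw": 0.45},{"slide": [0,0,0],"dr": [0.67,0,0],"claw": 0.75},{"slide": [0,0,0],"dr": [0.67,0,0],"claw": 0.75}])

```text
clock: 14.25
position: [0.436, -0.0728, 0.1051]
tool_rot: [0.001, 0.771, 0.637, -0.0]
ft_force: [-0.1, 0.0, -0.5]
opening: 0.745
grip_force: 0.0
```

>>> step_arm(series=[{"slide": [-1,0,0],"dr": [0,0,0],"claw": 0.75},{"slide": [-0.9,0.4,0],"dr": [0,0,0],"claw": 0.75},{"slide": [0,0.9,0],"dr": [0,0,0],"claw": 0.75},{"slide": [0,0.9,0],"dr": [0,0,0],"claw": 0.75},{"slide": [0,0,0],"dr": [0,0,0],"claw": 0.75},{"slide": [0,0,0],"dr": [0,0,0],"claw": 0.75},{"slide": [0,0,0],"dr": [0,0,0],"claw": 0.75},{"slide": [0,0,0],"dr": [0,0,0],"claw": 0.75}])

```text
clock: 15.05
position: [0.4798, -0.1295, 0.103]
tool_rot: [-0.0, 0.771, 0.637, -0.0]
ft_force: [0.4, -0.1, -0.7]
opening: 0.752
grip_force: 0.0
```

```bash
python3 -c "
from h import *
st();print(arm.get_obs()['tool_rot'])
s=arm.camera('scene')[:,:,::-1];cv2.imwrite('pics/s9.png',s);dish('t9')
p=arm.camera_params('scene');i=cv2.blur(s,(3,3)).astype(int)
m=((i[...,2]-i[...,0]>5)&(i[...,2]-i[...,0]<60)&(i[...,2]>110)&(i.max(2)<225)).astype(np.uint8)
for c in cv2.findContours(m[280:370,290:400].copy(),0,2,offset=(290,280))[0]:
    if cv2.contourArea(c)>50:
        x,y,w,h=cv2.boundingRect(c);print('scene',x,y,w,h,cv2.contourArea(c))
"
```

```text
15.05 disp -0.0389 -0.0757 0.103 [-0.468  0.043  2.107 -0.     0.992 -0.279] [ 0.41964636 -0.05404843 -0.66994557] 0.752405783314042
[-3.99564364e-04  7.70571854e-01  6.37352976e-01 -2.06030041e-04]
blob 315.0 240.5 11.2 340.5 0.0525 -0.113
scene 317 303 16 17 79.0
scene 303 303 12 18 132.0
scene 343 302 19 14 186.0
```

```bash
python3 -c "
from h import *
p=arm.camera_params('scene')
for uv in ((352.5,307),(352.5,308.5)):
    P=cast(p,uv,.017)-[.5325,-.0626,0];print(P@[.9816,-.1908,0],P@[.1908,.9816,0])
a=cv2.imread('pics/s9.png');b=cv2.imread('pics/s5f.png')
f=lambda im:cv2.resize(im,(400,400),interpolation=2)
cv2.imwrite('pics/m9.png',f(a[265:375,290:400]))"
```

```text
-0.04021439130300297 -0.0611371551797871
-0.042504797330869544 -0.0576592520050524
```

View pics/m9.png

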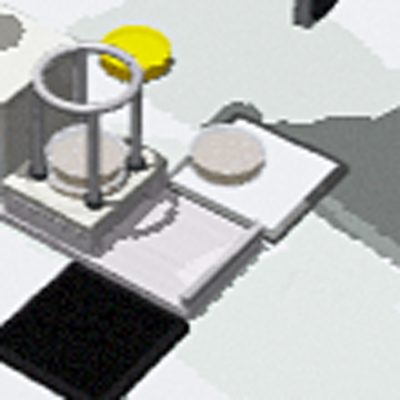

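The dish lies on the white pad at crop (228,155), while the pad centre is at (258,178). Both cameras put it about +15 mm off in x and +4 mm in y. I go down astride it.

>>> step_arm(series=[{"slide": [0,0,1],"dr": [0,0,0],"claw": 0.75},{"slide": [0,0,1],"dr": [0,0,0],"claw": 0.75},{"slide": [0,0,1],"dr": [0,0,0],"claw": 0.75},{"slide": [0,0,0.4],"dr": [0,0,0],"claw": 0.75},{"slide": [0,0,0.3],"dr": [0,0,0],"claw": 0.75},{"slide": [0,0,0.2],"dr": [0,0,0],"claw": 0.75},{"slide": [0,0,0],"dr": [0,0,0],"claw": 0.75},{"slide": [0,0,0],"dr": [0,0,0],"claw": 0.75}])

```text
clock: 15.95
position: [0.4814, -0.1304, 0.0066]
tool_rot: [0.001, 0.771, 0.637, 0.0]
ft_force: [-0.2, 0.0, 0.0]
opening: 0.752
grip_force: 0.0
```

>>> step_arm(series=[{"slide": [0,0,0.12],"dr": [0,0,0],"claw": 0.75},{"slide": [0,-0.16,0],"dr": [0,0,0],"claw": 0.75},{"slide": [0,-0.16,0],"dr": [0,0,0],"claw": 0.75},{"slide": [0,-0.16,0],"dr": [0,0,0],"claw": 0.75},{"slide": [0,-0.16,0],"dr": [0,0,0],"claw": 0.75},{"slide": [0,-0.16,0],"dr": [0,0,0],"claw": 0.75},{"slide": [0,0,0],"dr": [0,0,0],"claw": 0.75},{"slide": [0,0,0],"dr": [0,0,0],"claw": 0.75}])

```text
clock: 16.75
position: [0.461, -0.1263, 0.0028]
tool_rot: [0.0, 0.771, 0.637, 0.0]
ft_force: [-0.4, -0.6, 0.0]
opening: 0.752
grip_force: 0.0
```

```bash
cat >> h.py <<'E'
def sdish(n):
    s=arm.camera('scene')[:,:,::-1];cv2.imwrite(f'pics/{n}.png',s)
    i=cv2.blur(s,(3,3)).astype(int);p=arm.camera_params('scene')
    m=((i[...,2]-i[...,0]>5)&(i[...,2]-i[...,0]<60)&(i[...,2]>110)&(i.max(2)<225)).astype(np.uint8)
    for c in cv2.findContours(m[280:370,335:400].copy(),0,2,offset=(335,280))[0]:
        if cv2.contourArea(c)>40:
            x,y,w,h=cv2.boundingRect(c);P=cast(p,(x+w/2,y+h/2-2),.017)-[.5325,-.0626,0]
            print('scene',x,y,w,h,cv2.contourArea(c),P@[.9816,-.1908,0],P@[.1908,.9816,0])
E
python3 -c "
from h import *
st();dish('t10');sdish('s10')"
```

```text
16.75 disp -0.058 -0.0762 0.0028 [-0.48   0.185  2.182  0.     0.774 -0.291] [-0.41507528 -0.56794967  0.00336556] 0.7516287490984906
blob 254.1 253.1 8.6 146.0 0.004 0.0017
blob 315.5 240.5 11.0 338.0 0.0526 -0.1139
scene 348 304 18 14 187.0 -0.049892464371886214 -0.061355570343340216
```

>>> step_arm(series=[{"slide": [0,-0.1,0],"dr": [0,0,0],"claw": 0.75},{"slide": [0,-0.1,0],"dr": [0,0,0],"claw": 0.75},{"slide": [0,-0.1,0],"dr": [0,0,0],"claw": 0.75},{"slide": [0,0,0],"dr": [0,0,0],"claw": 0.75},{"slide": [0,0.25,0],"dr": [0,0,0],"claw": 0.75},{"slide": [0,0,-1],"dr": [0,0,0],"claw": 0.75},{"slide": [0,0,-1],"dr": [0,0,0],"claw": 0.75},{"slide": [0,0,-1],"dr": [0,0,0],"claw": 0.75}])

```text
clock: 17.65
position: [0.4602, -0.1262, 0.0786]
tool_rot: [-0.0, 0.771, 0.637, -0.0]
ft_force: [0.4, -0.1, -0.2]
opening: 0.749
grip_force: 0.0
```

>>> step_arm(series=[{"slide": [0,0,-1],"dr": [0,0,0],"claw": 0.75},{"slide": [0,0,-1],"dr": [0,0,0],"claw": 0.75},{"slide": [0,0,-1],"dr": [0,0,0],"claw": 0.75},{"slide": [-1,0,-1],"dr": [0,0,0],"claw": 0.75},{"slide": [-1,0,0],"dr": [0,0,0],"claw": 0.75},{"slide": [-1,0,0],"dr": [0,0,0],"claw": 0.75},{"slide": [-1,0,0],"dr": [0,0,0],"claw": 0.75},{"slide": [-1,0,0],"dr": [0,0,0],"claw": 0.75}])

```text
clock: 18.45
position: [0.4365, -0.25, 0.1781]
tool_rot: [0.0, 0.771, 0.637, 0.0]
ft_force: [0.5, 0.0, -0.3]
opening: 0.749
grip_force: 0.0
```

>>> step_arm(series=[{"slide": [-1,0,0],"dr": [0,0,0],"claw": 0.75},{"slide": [-1,0,0],"dr": [0,0,0],"claw": 0.75},{"slide": [-1,0,0],"dr": [0,0,0],"claw": 0.75},{"slide": [-1,0,0],"dr": [0,0,0],"claw": 0.75},{"slide": [-1,0,0],"dr": [0,0,0],"claw": 0.75},{"slide": [0,0,0],"dr": [0,0,0],"claw": 0.75},{"slide": [0,0,0],"dr": [0,0,0],"claw": 0.75},{"slide": [0,0,0],"dr": [0,0,0],"claw": 0.75}])

```text
clock: 19.25
position: [0.4131, -0.3708, 0.1775]
tool_rot: [-0.0, 0.77, 0.637, 0.0]
ft_force: [-0.6, 1.3, -0.4]
opening: 0.751
grip_force: 0.0
```

```bash
python3 -c "
from h import *
st();dish('t11');sdish('s11')
# pad frame in top view: dark frame pixels round the dish
b=cv2.imread('pics/t11.png');g=cv2.cvtColor(b,6);p=arm.camera_params('top')
w=((g>150)).astype(np.uint8)
for r in range(268,308,4): print(r,g[r,262:312:2].tolist())
"
```

```text
19.25 disp -0.0584 -0.3253 0.1775 [-0.914  0.075  1.922  0.     1.146 -0.726] [-0.59024834  1.30265201 -0.35818166] 0.7514029102481511
blob 282.0 288.5 8.3 192.5 -0.0542 -0.0674
blob 254.6 253.6 8.7 195.0 0.0032 0.0004
blob 315.5 240.5 11.0 337.0 0.0526 -0.1139
scene 350 305 19 15 191.0 -0.05581325305713266 -0.06057784670065568
268 [131, 122, 126, 112, 94, 96, 133, 144, 148, 157, 161, 162, 164, 165, 167, 165, 166, 167, 167, 163, 165, 167, 168, 165, 163]
272 [156, 129, 126, 116, 109, 135, 161, 159, 161, 152, 146, 137, 130, 131, 135, 136, 147, 150, 152, 162, 162, 166, 166, 166, 167]
276 [145, 150, 156, 128, 129, 157, 164, 166, 163, 166, 164, 165, 166, 166, 166, 162, 163, 162, 155, 148, 139, 130, 161, 166, 166]
280 [165, 166, 149, 131, 139, 164, 166, 163, 154, 146, 145, 146, 152, 160, 167, 166, 167, 163, 165, 161, 134, 137, 166, 166, 166]
284 [166, 163, 123, 135, 149, 164, 151, 140, 142, 140, 140, 141, 141, 141, 149, 162, 164, 164, 165, 157, 127, 154, 166, 165, 166]
288 [166, 151, 136, 134, 162, 156, 143, 140, 141, 139, 139, 139, 140, 138, 143, 153, 165, 166, 163, 135, 122, 165, 167, 165, 163]
292 [164, 128, 133, 146, 163, 163, 148, 140, 140, 141, 142, 142, 139, 140, 144, 159, 166, 168, 160, 129, 153, 166, 167, 167, 165]
296 [139, 142, 133, 161, 169, 166, 163, 160, 151, 144, 140, 144, 144, 154, 164, 164, 165, 164, 139, 124, 165, 166, 166, 164, 167]
300 [148, 132, 127, 141, 149, 157, 163, 162, 164, 166, 166, 163, 166, 166, 164, 165, 166, 158, 127, 158, 165, 165, 165, 165, 166]
304 [168, 165, 166, 162, 160, 156, 139, 138, 128, 126, 134, 138, 143, 150, 154, 159, 163, 144, 131, 161, 167, 165, 166, 165, 166]
```

In the top view the dish at (282,288.5) has the pad frame at columns 266 and 301 and rows about 272 and 304. That is within about 4 mm of the centre, so I hand in.

```bash
python3 -c "
from workcell import arm
print(arm.job_done())"
```

```text
the job is handed in; nothing more can be done
None
```

I pressed the plunger fully once and one dish came out. I pushed it onto the white pad, about 4 mm from the pad's centre in the last top view. The other three dishes stayed in the magazine, and I handed the job in at about 19 s; no verdict was returned.

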